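# Lock the scriber collar of a mason's marking stand onto the flat of its post

## Task

Turn the collar of the marking stand clockwise, seen from above, by pushing gently sideways against its slender scriber bar (do not grip it), until its spring-loaded set screw faces the flat milled in the post and drops into it. Then press the clamp lever all the way down so that the collar is locked on the flat, and let go. Do not force the bar or the lever, and leave the mallet, the chisel and the stone offcut where they are.

Things in the scene. Friction and masses are not known exactly. Their poses are not given: they have to be found in the camera images.
- stand: Marking stand fixed to the bench: grey cast base 130 x 110 mm (x, y), 36 mm high, flange of 68 mm diameter to 48 mm, then a steel shoulder of 48 mm diameter to 92 mm; collar and post above. Origin: centre of the underside, on the post's axis; z up.
- post_top (a point): Centre of the top of the bright steel post, 36 mm in diameter, 150 mm above the bench. Down one side runs a milled flat, 16 mm wide and sunk 4.5 mm between straight shoulders (11.5 mm from the axis), seen as a notch in the top end. It faces within 0.85 rad either side of the stand's +y, differently each time. Its direction is not measured: see it on the post's end or feel for it.
- collar (a joint): Turn of the dark steel collar (62 mm diameter, 92 to 120 mm above the bench) about the post, rad, counter-clockwise from above positive, range -1.5 to 2.1. At 0 the bar points along the stand's -y, the set screw across from it (+y). Starts at 1.5 to 1.8, screw on the round of the post; the flat lies clockwise, at a value within 0.85 of 0. Stays where it is left.
- bar_mid (a point): Middle of the scriber bar, 85 mm from the axis, 106 mm above the bench. Bar: bright steel, 10 mm wide, 12 mm high, level and radial from 31 to 152 mm from the axis; at its end a short scribing point bent down to 79 mm above the bench, 169 mm out. Pushed sideways here it turns the collar with about 3 to 6 N, and stops firmly (over 8 N) once the screw is in the flat; do not push through.
- lever (a joint): Angle of the clamp lever, rad, growing as it goes down and drives the set screw in; elevation above level = 1.0 - value. Screw on the round: it rests near 0.4 and soon goes no further. A light spring presses the screw in: when the screw faces the flat (within 0.08 rad) the lever drops by itself to about 0.75, and the shoulders then stop the collar. Fully home is about 1.2; it stays down.
- handle: Arm of the clamp lever, steel rod of 8 mm diameter. Origin on its level, radial pivot, across from the bar, 44 mm from the post's axis, 106 mm above the bench. More than 16 N on it damages the screw. If it stops dead before 1.08 rad the screw is not on the flat: turn the collar more.
- lever_tip (a point): Centre of the lever's black ball end, 18 mm in diameter, 60 mm from the pivot, in the upright plane 47 mm from the post's axis. Seen from outside, facing the pivot, the lever points up to the right and swings down clockwise. From 0.75 on, pressing down here takes up to about 6 N, then it stops firmly at the end.
- bar: The scriber bar as a part of the collar. Origin on the post's axis at bench level, the bar along its -y; z up. It is slender: a force of more than 20 N on it (also from gripping it hard) bends it, so push it with the shut fingers and stop as soon as the lever drops or the push rises to 8 to 10 N.
- mallet: Bystander: white mason's mallet standing on its round head (104 mm across, 85 mm high), wooden handle up to 185 mm. Origin: centre of the underside.
- chisel: Bystander: steel stone chisel lying on the bench, 203 mm long along its x, 18 mm thick. Origin at bench level near its middle.
- offcut: Bystander: limestone offcut 90 x 70 x 50 mm. Origin: centre of the underside.

How it is judged:
On the way, in this order (a step that is already met when the one before it is completed fails the run):
1. the set screw has dropped onto the flat (lever past 0.64 rad) (value of joint lever above 0.64 rad), for 0.1 s.
2. the lever is pressed home (past 1.08 rad) (value of joint lever above 1.08 rad), for 0.1 s.
At the end, for the whole second after the job is handed in: The lever is down past 1.08 rad, which it can reach only with the screw facing the flat to about 0.1 rad; the collar is at rest (under 0.05 rad/s) between -1.1 and 1.1 rad (value of joint lever above 1.08 rad and value of joint collar between -1.1 and 1.1 rad and velocity of joint collar between -0.05 and 0.05 rad/s); the robot touches nothing.
It fails at once if the lever is forced: more than 16 N on it (contact force between any of the fingers, the arm and handle above 16 N).
It fails at once if a bystander is moved by more than 25 mm (distance of any of mallet, chisel, offcut from where it was at the start of the episode above 0.025 m).
It fails at once if the scriber bar is forced: more than 20 N on it (contact force between any of the fingers, the arm and bar above 20 N).
It also fails if it takes over 64 s, if anything falls off the work surface, if the arm or the gripper's body presses on something with over 40 N, if the wrist force passes 120 N, or if a joint passes its speed limit or range.

## Robot

A 6-joint arm with a two-finger parallel gripper is mounted at the origin on the work surface. World frame = base frame: x ahead of the robot, y to its left, z up, the work surface at z = 0. Lengths are in m, angles in rad, forces in N, time in s.
With the tool pointing down it reaches from about 0.3 to 0.775 m from the base axis. Payload 14.6 kg.
Tool frame: the origin (TCP) lies at the very end of the fingers, on their centre line; the grasp point (between the pads) lies 19 mm behind it; z points along the fingers, y is the line along which they close (so a half turn about z gives the same grasp; the last joint's range is limited). The gripper opens to 94 mm and grips with 3 to 60 N. Pads are 16 mm wide; open, the fingers measure 119 mm over their backs; the gripper's body (75 mm by 177 mm) begins 78 mm behind the grasp point.
Start: joints at [-1.201, 0.3, 1.521, -0, 1.321, -0.067], TCP at [0.233, -0.498, 0.205] pointing down, gripper open.
Joint ranges: [-3.03, 3.03], [-0.79, 2.21], [0.23, 2.52], [-1.04, 4.18], [0, 3.07], [-2.55, 2.55]. Speed limits (rad/s): [2.22, 2.22, 2.57, 3.14, 3.14, 3.14].

## Interface

Orientations are given as [roll, pitch, yaw] about the fixed x, y, z axes, in that order (R = Rz(yaw) Ry(pitch) Rx(roll)).
In Python, from station import ctrl gives the robot as it stands.
- The arm moves only by the tool move_arm, never from a script. Its argument "increments" is a list of rows, each a list of 7 numbers: the opening, from 0 (shut) to 1 (fully open), then the shift along the tool's x, y, z in units of 50 mm (1.0 is 50 mm), then the turn, a rotation vector about the tool's x, y, z in rad. In form: [[claw, tx, ty, tz, rx, ry, rz], ...]. A call has 1 to 20 rows; each row shifts and turns the commanded pose from where the row before left it, along the tool's axes as they then stand; what a row does not reach is not made up. A row lasts 1/10 s, in which the tool goes at most 50 mm and 8.59 degrees, less where a joint would pass 70% of its speed; a pose out of reach is approached as far as the arm can. A call is refused whole if a number of a shift passes 1 or a number of a turn 0.15, either way. A call with a gripper value outside its range is refused whole. The fingers move at their own pace and stop on an object; "force" is the grip in N (left out, the last holds). Time passes only in rows, so rows that do not move let the fingers close. It gives the time, the measured TCP pose, the force, the opening and the grip force at its end, in the units of the state.
- ctrl.get_obs(): the state, without advancing time (a new reading comes with each control period).
- ctrl.camera(name): name is "side" or "top"; returns a dict with "color" (400x640x3 uint8, blue, green, red), "K" (3x3 intrinsics, pixels), "pose" (4x4, takes a point from camera to world coordinates). Camera axes: x right, y down, z forward; pixel columns grow to the right and rows downward; lengths in m; the calibration is good to about 2 mm. A picture is of the moment at which its call begins. There is no depth.
- ctrl.hand_in(): hands the job in; it is judged then, once.
Trained networks look in a picture, given as the dict that the camera call returned (one of the last four; its "shot" number tells which), for a name from the list of things; names that differ only in an ending like _2 or _b are one class to them, and where a whole thing is asked for, a point or a joint stands for the part that bears it (a point fixed in the world has none). Each returns a list of dicts, best first, with "conf" (0 to 1); they miss things now and then, are a little off and sometimes report something else, mostly with a low value. They report only what shows in the picture. A call takes as long as a camera call.
- ctrl.cut_out(name, picture): "mask" (400x640 bool, what is visible of it) and "centre" ([row, column] in pixels, amid what is visible of it).
The state is a dict: "time_s": time; "qpos": joint angles; "joint_vel": joint speeds; "tau": joint torques, N m; "ee_pos": TCP position; "eef_rot": TCP orientation; "force": force on the tool from outside, world axes, zero at the start; "moment": the same for the moment, N m; "grip_width": finger opening in m; "grip_force": force on a finger pad.
Only numpy, scipy, OpenCV 4.12 (cv2) and the standard library are available. Lean on these libraries where they do the work, as an engineer would, in place of code of your own. Each camera call takes 0.05 s, during which the arm holds its last target. There are 200 camera calls.

## Working session

There is one attempt and no reset: what is moved stays moved. The work goes in short steps, Python scripts to look and compute and a tool call to move; the robot and the scene stay as the last step left them, time stands still between calls to the robot, and variables do not carry over. Pictures are saved under pics/ and viewed, at most 10 in all, crops included, and the job is handed in when it is done.

Besides the shell and the picture viewer there is one more tool, called after "Request:" by a JSON object that holds its "method" and its "body", one argument or row to a line. move_arm: Moves the arm, as the interface text tells. Its arguments: {"type":"object","properties":{"increments":{"type":"array","items":{"type":"array","items":{"type":"number"}}},"force":{"type":"number"}},"required":["increments"]}

```bash
mkdir -p pics; cat > h.py <<'E'
import numpy as np, cv2
from station import ctrl
def proj(c,P):
    T=np.linalg.inv(c["pose"]); p=T[:3,:3]@np.asarray(P,float)+T[:3,3]; q=c["K"]@p; return q[:2]/q[2]
def ray_z(c,uv,z):
    d=c["pose"][:3,:3]@np.linalg.solve(c["K"],[uv[0],uv[1],1.]); o=c["pose"][:3,3]; return o+d*(z-o[2])/d[2]
E
python3 - <<'E'
from h import *
np.set_printoptions(precision=4,suppress=True)
for n in ("top","side"):
    c=ctrl.camera(n); cv2.imwrite(f"pics/{n}0.png",c["color"]); print(n,c["pose"],c["K"][0,0])
    for t,z in (("stand",0.05),("post_top",.15),("bar_mid",.106),("bar",.106),("lever_tip",.14),("handle",.13),("mallet",.08),("chisel",.01),("offcut",.05)):
        try:
            r=ctrl.cut_out(t,c)
            for x in r[:2]:
                uv=x["centre"][::-1]; print(t,round(x["conf"],2),np.array(uv),x["mask"].sum(),ray_z(c,uv,z))
        except Exception as e: print(t,e)
o=ctrl.get_obs(); print(o)
E
```

```text
top [[ 0.0732 -0.9749  0.2102  0.3911]
 [-0.9973 -0.0707  0.0195 -0.021 ]
 [-0.0041 -0.211  -0.9775  1.045 ]
 [ 0.      0.      0.      1.    ]] 410.514798181783
stand 0.95 [302.  209.5] 1406 [0.5658 0.044  0.05  ]
post_top 0.61 [297.  213.3] 1559 [0.5389 0.0477 0.15  ]
bar_mid 0.77 [292.5 159.1] 170 [0.676  0.0731 0.106 ]
bar 0.62 [292.3 160.9] 192 [0.6715 0.0732 0.106 ]
lever_tip 0.65 [310.6 218.2] 122 [0.5317 0.0173 0.14  ]
lever_tip 0.45 [302.8 208.9] 1404 [0.5515 0.0364 0.14  ]
handle 0.66 [183.6 147.9] 1044 [0.6776 0.3275 0.13  ]
mallet 0.72 [475.5 224.9] 1786 [ 0.5534 -0.3703  0.08  ]
chisel 0.66 [176.2 222.4] 540 [0.5163 0.3634 0.01  ]
offcut 0.61 [184.3 148. ] 1076 [0.7026 0.3562 0.05  ]
side [[-0.9806 -0.118   0.1563  0.4196]
 [-0.1954  0.536  -0.8213  0.9035]
 [ 0.0132 -0.8359 -0.5487  0.7081]
 [ 0.      0.      0.      1.    ]] 440.0759797263735
stand 0.57 [317.6 247.1] 2046 [0.5744 0.0999 0.05  ]
stand 0.32 [311.6 220.4] 909 [ 0.6113 -0.0041  0.05  ]
post_top 0.96 [316.6 249.8] 2042 [0.5512 0.2309 0.15  ]
bar_mid 0.85 [276.  216.1] 347 [0.6819 0.0739 0.106 ]
bar 0.8 [280.4 218. ] 371 [0.6695 0.0793 0.106 ]
mallet 0.58 [352.8 156.4] 1179 [ 0.5491 -0.3284  0.08  ]
chisel 0.83 [308.5 357.8] 1134 [0.5349 0.3801 0.01  ]
offcut 0.85 [218.7 327.6] 2050 [0.7103 0.3783 0.05  ]
{'time_s': 1.0, 'qpos': array([-1.2006,  0.2999,  1.521 , -0.    ,  1.3207, -0.0666]), 'joint_vel': array([-0.0011,  0.0005, -0.0009, -0.0005,  0.0018, -0.0014]), 'tau': array([  0.0006, -53.1654, -35.2919,   0.0709,   0.0214,  -0.    ]), 'ee_pos': array([ 0.2327, -0.4984,  0.2054]), 'eef_rot': array([3.1416, 0.    , 0.4368]), 'force': array([0.0683, 0.1564, 0.4437]), 'moment': array([ 0.0193, -0.0399,  0.0107]), 'grip_force': 0.0, 'grip_width': 0.09360496137854699}
```

```bash
python3 - <<'E'
from h import *
a=cv2.imread("pics/top0.png")[120:270,220:400]; b=cv2.imread("pics/side0.png")[170:320,220:400]
cv2.imwrite("pics/c0.png",np.vstack([cv2.resize(x,(720,600),interpolation=cv2.INTER_CUBIC)[:, :] for x in (a,)]))
cv2.imwrite("pics/c1.png",cv2.resize(b,(720,600),interpolation=cv2.INTER_CUBIC))
E
```

```text
(no output)
```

View pics/top0.png

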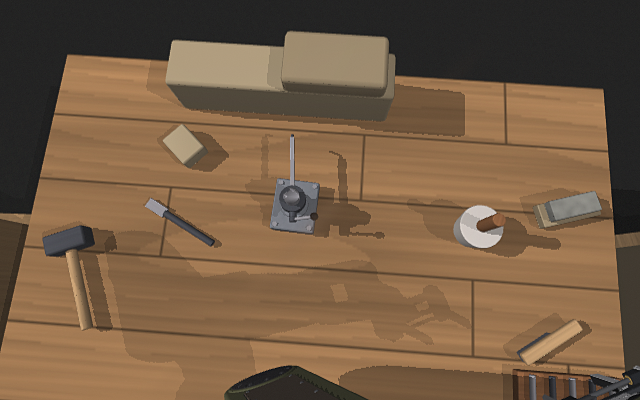

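View pics/c0.png

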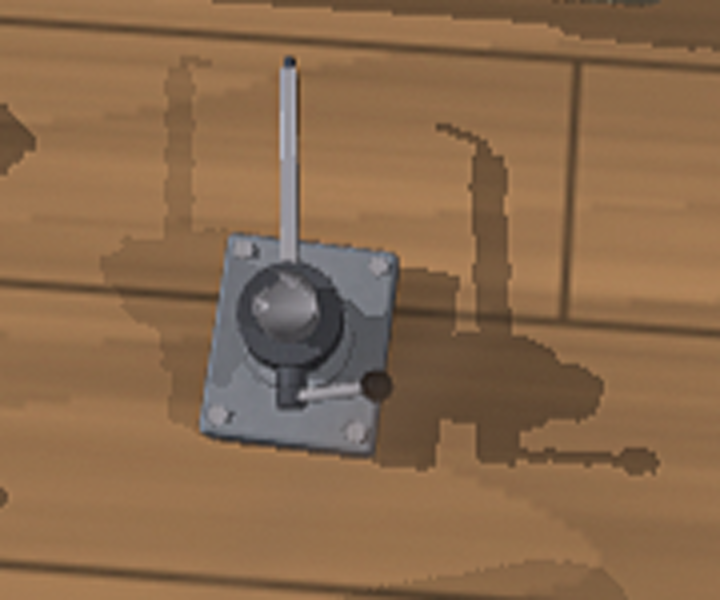

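View pics/c1.png

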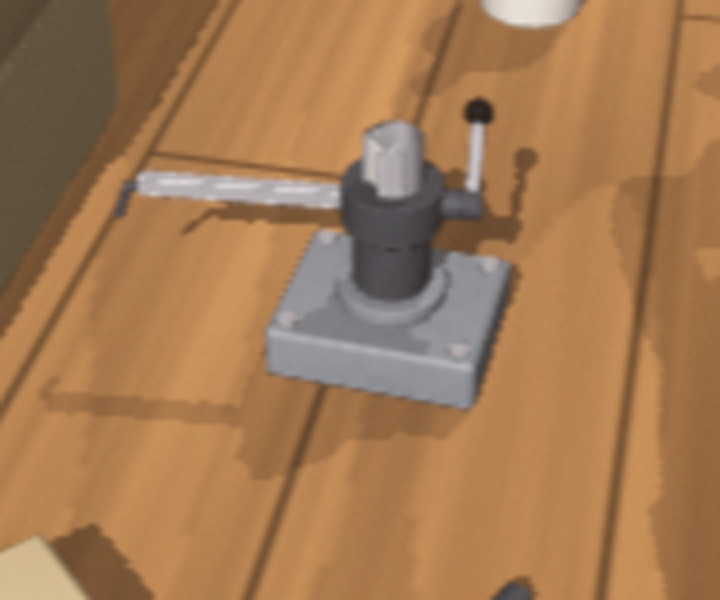

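```bash
python3 - <<'E'
from h import *
np.set_printoptions(precision=4,suppress=True)
c=ctrl.camera("top")
f=lambda x,y:(220+x/4,120+y/4)
C=np.array([ray_z(c,f(*p),.036) for p in ((230,235),(398,255),(372,455),(202,432))]); print(C)
m=C.mean(0); v=(C[0]-C[3]+C[1]-C[2])/2; w=(C[0]-C[1]+C[3]-C[2])/2
print("centre",m,np.linalg.norm(v),np.linalg.norm(w),"yaw",np.arctan2(v[1],v[0]),np.arctan2(w[1],w[0])-np.pi/2)
print("post",ray_z(c,f(287,305),.15),"notch",ray_z(c,f(262,303),.15),"bar end",ray_z(c,f(290,66),.106),"bar root",ray_z(c,f(289,262),.106),"ball",ray_z(c,f(376,385),.14))
for s in (c,ctrl.camera("side")):
  for P in ((m[0],m[1],.15),(m[0],m[1]+.018,.15),(m[0]+.018,m[1],.15)): print((proj(s,P)-[220,120 if s is c else 170])*4)
  im=s["color"]; u,v=proj(s,(m[0],m[1],.14)).astype(int)
  cv2.imwrite(f"pics/z{s is c}.png",cv2.resize(im[v-14:v+14,u-18:u+18],(720,560),interpolation=cv2.INTER_CUBIC)); print(u-18,v-14)
E
```

```text
[[0.6427 0.1135 0.036 ]
 [0.6374 0.0062 0.036 ]
 [0.5097 0.0128 0.036 ]
 [0.5163 0.1187 0.036 ]]
centre [0.5765 0.0628 0.036 ] 0.1271694577940025 0.10677769380163758 yaw -0.04645420126934204 -0.05578039207653074
post [0.5765 0.0627 0.15  ] notch [0.5766 0.0767 0.15  ] bar end [0.7327 0.0781 0.106 ] bar root [0.6114 0.068  0.106 ] ball [0.5367 0.0101 0.14  ]
[286.88  304.892]
[254.7367 302.6096]
[289.7228 273.5274]
274 183
[401.5237 133.5878]
[395.4478 150.3975]
[371.1645 129.948 ]
302 192
```

View pics/zTrue.png

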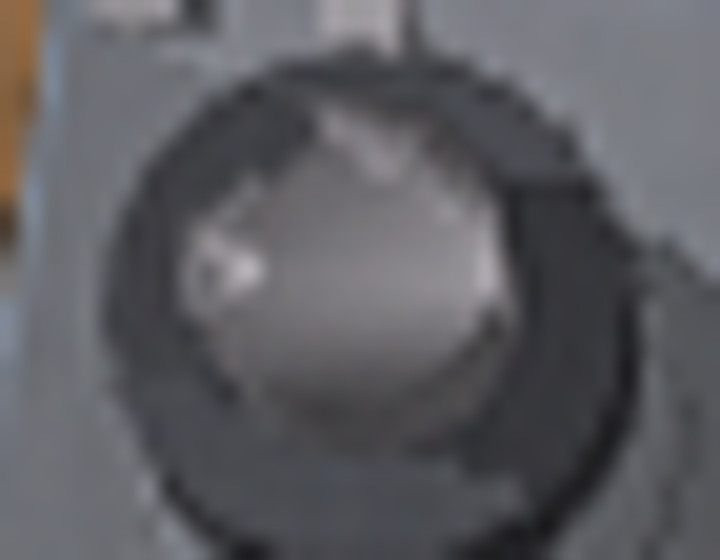

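View pics/zFalse.png

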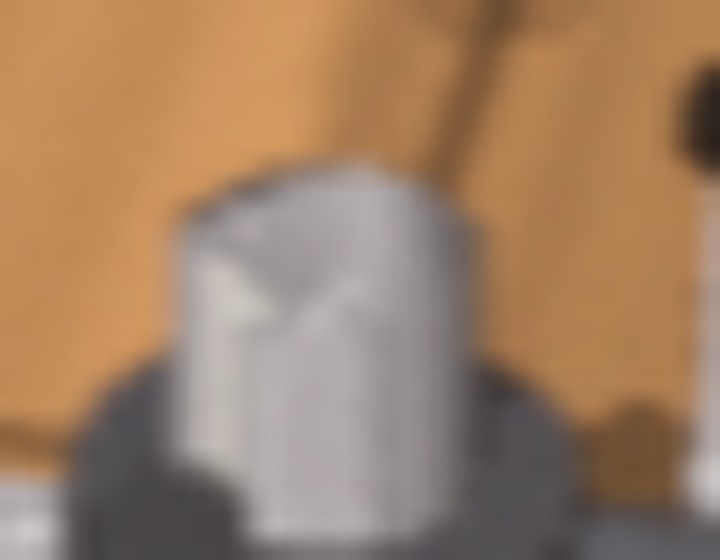

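Request:
{"method": "move_arm", "body": {
  "increments": [
    [0,0,0,0,0,0,-0.15],
    [0,0,0,0,0,0,-0.15],
    [0,0,0,0,0,0,-0.15],
    [0,0,0,0,0,0,-0.15],
    [0,0,0,0,0,0,-0.15],
    [0,0,0,0,0,0,-0.15],
    [0,0,0,0,0,0,-0.15],
    [0,0,0,0,0,0,-0.15],
    [0,0,0,0,0,0,-0.03],
    [0,0,0,0,0,0,0]
  ],
  "force": 30
}}

```text
time_s: 2.1
ee_pos: [0.2327, -0.4984, 0.2055]
eef_rot: [3.142, 0.0, 1.664]
force: [-0.9, 0.2, 1.0]
grip_width: 0.0174
grip_force: 0.0
```

Request:
{"method": "move_arm", "body": {
  "increments": [
    [0,0.557,0.486,0,0,0,0],
    [0,0.557,0.486,0,0,0,0],
    [0,0.557,0.486,0,0,0,0],
    [0,0.557,0.486,0,0,0,0],
    [0,0.557,0.486,0,0,0,0],
    [0,0.557,0.486,0,0,0,0],
    [0,0.557,0.486,0,0,0,0],
    [0,0.557,0.486,0,0,0,0],
    [0,0.557,0.486,0,0,0,0],
    [0,0.557,0.486,0,0,0,0],
    [0,0.557,0.486,0,0,0,0],
    [0,0.557,0.486,0,0,0,0],
    [0,0.557,0.486,0,0,0,0],
    [0,0.557,0.486,0,0,0,0],
    [0,0.557,0.486,0,0,0,0],
    [0,0.557,0.486,0,0,0,0],
    [0,0.557,0.486,0,0,0,0],
    [0,0.557,0.486,0,0,0,0],
    [0,0.557,0.486,0,0,0,0],
    [0,0.557,0.486,0,0,0,0]
  ]
}}

```text
time_s: 4.1
ee_pos: [0.6637, 0.104, 0.2053]
eef_rot: [-3.142, 0.0, 1.663]
force: [-0.2, -0.3, 1.0]
grip_width: 0.0004
grip_force: 0.0
```

Request:
{"method": "move_arm", "body": {
  "increments": [
    [0,0,0,0.45,0,0,0],
    [0,0,0,0.45,0,0,0],
    [0,0,0,0.45,0,0,0],
    [0,0,0,0.45,0,0,0],
    [0,0,0,0.45,0,0,0],
    [0,0,0,0,0,0,0]
  ]
}}

```text
time_s: 4.7
ee_pos: [0.6616, 0.1025, 0.0896]
eef_rot: [-3.136, 0.0, 1.663]
force: [-0.1, -0.3, 0.5]
grip_width: 0.0004
grip_force: 0.0
```

```bash
python3 - <<'E'
from h import *
c=ctrl.camera("top")
s=ctrl.camera("side")
k=lambda im,u,v:cv2.resize(im[v:v+100,u:u+135],(800,590),interpolation=cv2.INTER_CUBIC)
cv2.imwrite("pics/s1.png",k(s["color"],230,150))
print(proj(s,(0.6637,.104,.092)),proj(s,(0.666,.0716,.106)))
E
```

```text
[280.18365829 229.09455272] [282.67867177 216.37075236]
```

View pics/s1.png

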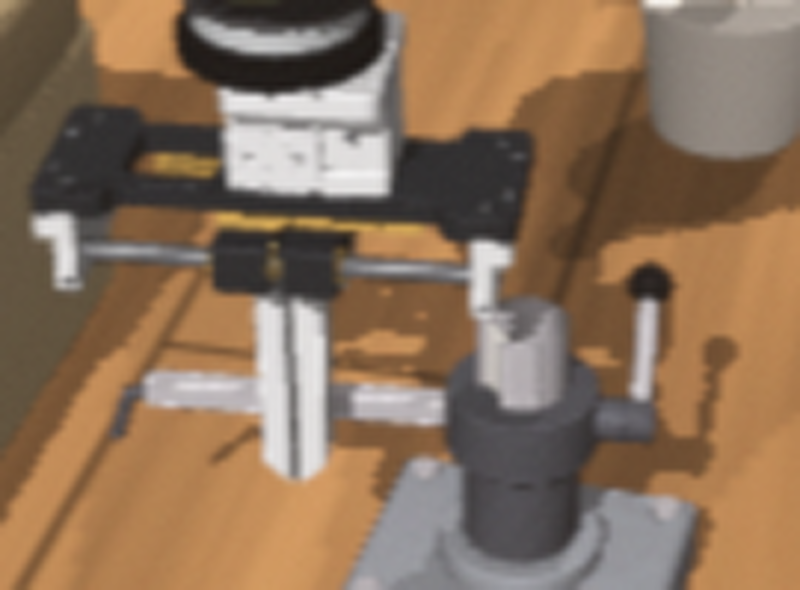

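Request:
{"method": "move_arm", "body": {
  "increments": [
    [0,-0.08,0,0,0,0,0],
    [0,-0.08,0,0,0,0,0],
    [0,-0.08,0,0,0,0,0],
    [0,-0.04,0,0,0,0,0],
    [0,-0.04,0,0,0,0,0]
  ]
}}

```text
time_s: 5.3
ee_pos: [0.6649, 0.0871, 0.0937]
eef_rot: [3.14, -0.001, 1.667]
force: [0.7, 3.2, 1.9]
grip_width: 0.0005
grip_force: 1.3
```

Request:
{"method": "move_arm", "body": {
  "increments": [
    [0,-0.04,0,0,0,0,0],
    [0,-0.02,0,0,0,0,0],
    [0,-0.02,0,0,0,0,0]
  ]
}}

```text
time_s: 5.6
ee_pos: [0.6652, 0.0836, 0.0936]
eef_rot: [3.14, -0.001, 1.667]
force: [-0.3, 8.6, 5.6]
grip_width: 0.0004
grip_force: 4.4
```

```bash
cat >> h.py <<'E'
def tip(tag=None):
    o=ctrl.get_obs(); print(o["time_s"],o["ee_pos"].round(4),"yaw",round(o["eef_rot"][2],3),"F",o["force"].round(1),"q6",round(o["qpos"][5],2))
    for n in ("top","side"):
        c=ctrl.camera(n)
        for t in ("bar_mid","lever_tip"):
            for x in ctrl.cut_out(t,c)[:1]:
                ys,xs=np.nonzero(x["mask"]); uv=np.array(x["centre"][::-1])
                s=f"{n} {t} {x['conf']:.2f} {uv.round(0)} n={len(xs)} "
                if t=="bar_mid" and n=="top" and len(xs)>30:
                    l=np.ravel(cv2.fitLine(np.c_[xs,ys].astype(np.float32),cv2.DIST_L2,0,.01,.01))
                    a=ray_z(c,l[2:]-10*l[:2],.106); b=ray_z(c,l[2:]+10*l[:2],.106); d=b-a; m=(a+b)/2-[.5765,.0628,.106]
                    if d@m<0:d=-d
                    s+=f"line ang {np.arctan2(d[1],d[0]):.3f} pos ang {np.arctan2(m[1],m[0]):.3f} "
                print(s)
        if tag: cv2.imwrite(f"pics/{tag}_{n}.png",c["color"])
E
python3 -c "
from h import *
tip('t1')"
```

```text
5.6 [0.6652 0.0836 0.0936] yaw 1.667 F [-0.3  8.6  5.6] q6 -0.03
side bar_mid 0.70 [273. 214.] n=239
```

```bash
python3 -c "
from h import *
o=ctrl.get_obs(); print(o['time_s'],o['ee_pos'].round(4),o['force'].round(2),o['moment'].round(2))
im=np.hstack([cv2.resize(cv2.imread('pics/t1_'+n+'.png')[130:230,240:340],(400,400),interpolation=cv2.INTER_CUBIC) for n in ('top','side')]); cv2.imwrite('pics/t1.png',im)"
```

```text
5.9 [0.6652 0.0836 0.0935] [0.44 6.56 4.57] [ 1.26 -0.14 -0.07]
```

View pics/t1.png

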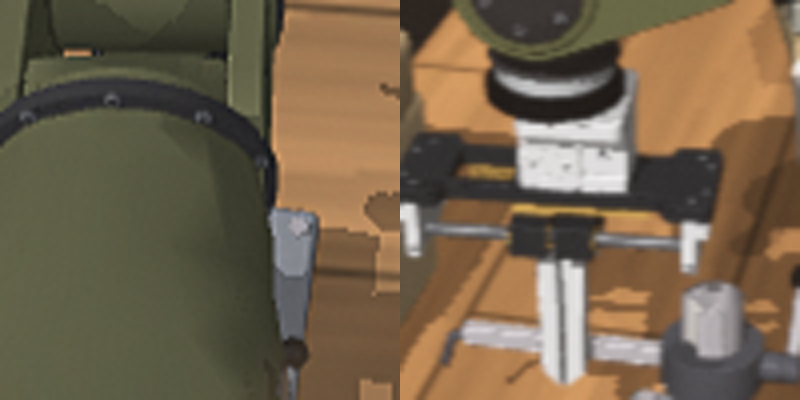

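Request:
{"method": "move_arm", "body": {
  "increments": [
    [0,-0.054,0.007,0,0,0,0.03],
    [0,-0.054,0.007,0,0,0,0.03],
    [0,-0.054,0.007,0,0,0,0.03]
  ]
}}

```text
time_s: 6.2
ee_pos: [0.6665, 0.0751, 0.0931]
eef_rot: [-3.141, -0.001, 1.575]
force: [-3.1, 9.3, 4.6]
grip_width: 0.0006
grip_force: 4.7
```

Request:
{"method": "move_arm", "body": {
  "increments": [
    [0,-0.036,0.004,-0.02,0,0,0.02],
    [0,-0.036,0.004,0,0,0,0.02],
    [0,-0.036,0.004,0,0,0,0.02],
    [0,-0.036,0.004,0,0,0,0.02],
    [0,-0.036,0.004,0,0,0,0.02],
    [0,-0.036,0.004,0,0,0,0.02]
  ]
}}

```text
time_s: 6.8
ee_pos: [0.6667, 0.0647, 0.0934]
eef_rot: [-3.14, -0.001, 1.455]
force: [-2.2, 11.9, -1.2]
grip_width: 0.0005
grip_force: 5.5
```

```bash
python3 -c "
from h import *
for i in range(4):
    o=ctrl.get_obs(); print(o['time_s'],o['ee_pos'].round(4),o['force'].round(2),o['moment'].round(2)); c=ctrl.camera('side')
cv2.imwrite('pics/t2.png',c['color'])
for t in ('bar_mid','lever_tip'): print(t,[(round(x['conf'],2),x['centre'],x['mask'].sum()) for x in ctrl.cut_out(t,c)])
"
```

```text
6.8 [0.6667 0.0647 0.0934] [-2.21 11.9  -1.21] [ 2.12  0.27 -0.15]
6.85 [0.6668 0.0646 0.0934] [-1.98  9.47 -2.74] [ 1.84  0.24 -0.19]
6.9 [0.6668 0.0646 0.0934] [-2.01  8.62 -2.68] [ 1.65  0.27 -0.1 ]
6.95 [0.6668 0.0646 0.0934] [-0.79  8.54 -1.6 ] [ 1.61  0.24 -0.08]
bar_mid [(0.61, [208.1, 272.5], np.int64(236)), (0.5, [357.0, 310.8], np.int64(1103))]
lever_tip [(0.18, [209.1, 271.8], np.int64(196))]
```

Request:
{"method": "move_arm", "body": {
  "increments": [
    [0,0.1,0,0,0,0,0],
    [0,0.1,0,0,0,0,0],
    [0,0,0.3,0,0,0,0],
    [0,0,0.3,0,0,0,0],
    [0,0,0,0,0,0,0],
    [0,0,0,0,0,0,0],
    [0,0,0,0,0,0,0]
  ]
}}

```text
time_s: 7.8
ee_pos: [0.6977, 0.0704, 0.0939]
eef_rot: [-3.141, 0.0, 1.457]
force: [0.0, 0.4, 0.5]
grip_width: 0.0002
grip_force: 0.0
```

Request:
{"method": "move_arm", "body": {
  "increments": [
    [0,-0.06,0,0,0,0,0],
    [0,-0.06,0,0,0,0,0],
    [0,-0.04,0,0,0,0,0],
    [0,-0.02,0,0,0,0,0],
    [0,0,0,0,0,0,0]
  ]
}}

```text
time_s: 8.3
ee_pos: [0.6972, 0.0614, 0.094]
eef_rot: [3.142, -0.0, 1.457]
force: [0.7, 0.0, 0.0]
grip_width: 0.0006
grip_force: 0.0
```

Request:
{"method": "move_arm", "body": {
  "increments": [
    [0,-0.048,0.005,0,0,0,0.02],
    [0,-0.048,0.005,0,0,0,0.02],
    [0,-0.048,0.005,0,0,0,0.02],
    [0,-0.048,0.005,0,0,0,0.02],
    [0,-0.048,0.005,0,0,0,0.02],
    [0,-0.048,0.005,0,0,0,0.02]
  ]
}}

```text
time_s: 8.9
ee_pos: [0.6961, 0.0477, 0.094]
eef_rot: [-3.141, -0.001, 1.336]
force: [-1.1, 3.9, 0.6]
grip_width: 0.0005
grip_force: 1.9
```

Request:
{"method": "move_arm", "body": {
  "increments": [
    [0,-0.048,0.005,0,0,0,0.02],
    [0,-0.048,0.005,0,0,0,0.02],
    [0,-0.048,0.005,0,0,0,0.02],
    [0,-0.048,0.005,0,0,0,0.02],
    [0,-0.048,0.005,0,0,0,0.02],
    [0,-0.048,0.005,0,0,0,0.02]
  ]
}}

```text
time_s: 9.5
ee_pos: [0.6935, 0.0333, 0.0939]
eef_rot: [-3.141, -0.001, 1.215]
force: [-1.1, 7.6, 0.9]
grip_width: 0.0006
grip_force: 3.3
```

Request:
{"method": "move_arm", "body": {
  "increments": [
    [0,-0.048,0.005,0,0,0,0.02],
    [0,-0.048,0.005,0,0,0,0.02],
    [0,-0.048,0.005,0,0,0,0.02],
    [0,-0.048,0.005,0,0,0,0.02],
    [0,-0.048,0.005,0,0,0,0.02],
    [0,-0.048,0.005,0,0,0,0.02]
  ]
}}

```text
time_s: 10.1
ee_pos: [0.6895, 0.0193, 0.094]
eef_rot: [-3.141, -0.001, 1.095]
force: [1.9, 9.1, -0.6]
grip_width: 0.0004
grip_force: 4.0
```

```bash
python3 -c "
from h import *
for i in range(3):
    o=ctrl.get_obs(); print(o['time_s'],o['ee_pos'].round(4),o['force'].round(2)); c=ctrl.camera('top')
tip('t3')
im=np.hstack([cv2.resize(cv2.imread('pics/t3_'+n+'.png')[130:230,250:350],(400,400),interpolation=cv2.INTER_CUBIC) for n in ('top','side')]); cv2.imwrite('pics/t3.png',im)
"
```

```text
10.1 [0.6895 0.0193 0.094 ] [ 1.94  9.06 -0.58]
10.15 [0.6895 0.0192 0.094 ] [ 1.16  7.37 -0.61]
10.2 [0.6895 0.0192 0.0939] [ 0.8   4.93 -0.6 ]
10.25 [0.6895 0.0192 0.0939] yaw 1.096 F [ 1.3  5.  -1.2] q6 0.45
side bar_mid 0.63 [294. 208.] n=141 
side lever_tip 0.62 [345. 213.] n=128
```

View pics/t3.png

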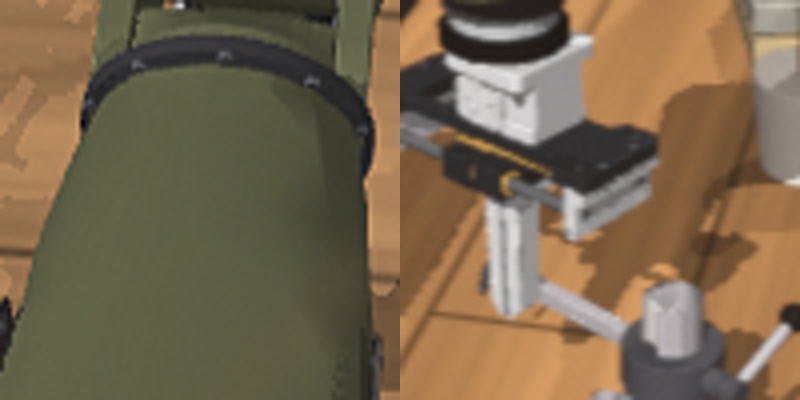

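```bash
python3 - <<'E'
from h import *
S=ctrl.camera("side"); T=ctrl.camera("top"); yaw=-.05
def poly(a,z):
    n=np.array([-np.sin(a+yaw),np.cos(a+yaw)]);t=np.array([n[1],-n[0]])
    h=np.arcsin(8/18); b=np.linspace(h,2*np.pi-h,60)
    P=[.018*(np.cos(x)*n+np.sin(x)*t) for x in b]+[.0115*n-.008*t,.0115*n+.008*t]
    P=np.array(P+[P[0]])+[.5765,.0628]; return np.c_[P,np.full(len(P),z)]
out=[]
for nm,c in (("side",S),("top",T)):
    im=cv2.cvtColor(cv2.imread(f"pics/{nm}0.png"),cv2.COLOR_BGR2GRAY); gf=im.astype(float)
    ctr=proj(c,(.5765,.0628,.15)); k=10; u0,v0=(ctr-10).astype(int)
    big=cv2.resize(im[v0:v0+20,u0:u0+20],(200,200),interpolation=cv2.INTER_CUBIC)
    gx=cv2.GaussianBlur(cv2.resize(gf[v0-10:v0+30,u0-10:u0+30],(400,400),interpolation=cv2.INTER_CUBIC),(0,0),4)
    g=np.hypot(cv2.Sobel(gx,6,1,0),cv2.Sobel(gx,6,0,1))
    res=[]
    for a in np.arange(-.9,.91,.1):
        p=np.array([proj(c,q) for q in poly(a,.15)]); seg=np.vstack([p[58:62],[p[0]]]); 
        P=np.array([p0+(p1-p0)*s for p0,p1 in zip(p[58:],p[59:]) for s in np.linspace(0,1,12)])
        best=max(((cv2.remap(g.astype(np.float32),((P[:,0]+dx-u0+10.5)*10-.5).astype(np.float32),((P[:,1]+dy-v0+10.5)*10-.5).astype(np.float32),1).mean()+cv2.remap(g.astype(np.float32),((p[:,0]+dx-u0+10.5)*10-.5).astype(np.float32),((p[:,1]+dy-v0+10.5)*10-.5).astype(np.float32),1).mean(),dx,dy) for dx in np.arange(-1.5,1.6,.5) for dy in np.arange(-1.5,1.6,.5)))
        res.append((round(a,1),round(float(best[0])),best[1],best[2]))
    print(nm,res)
    def draw(a):
        q=cv2.cvtColor(cv2.convertScaleAbs(big,alpha=1),cv2.COLOR_GRAY2BGR)
        r=[x for x in res if abs(x[0]-a)<.05][0]
        p=np.array([proj(c,x) for x in poly(a,.15)])+[r[2]-u0+.5,r[3]-v0+.5]
        cv2.polylines(q,[(p*10).astype(int)],False,(0,0,255),1); cv2.putText(q,str(a),(5,15),0,.5,(0,255,255),1); return q
    lo,hi=np.percentile(big,[3,97]); e=np.clip((big.astype(float)-lo)/(hi-lo)*255,0,255).astype(np.uint8)
    out+=[cv2.cvtColor(e,cv2.COLOR_GRAY2BGR)]+[draw(a) for a in (-.7,-.4,0.,.4)]+[draw(.7)]
cv2.imwrite("pics/m.png",np.vstack([np.hstack(out[:4]),np.hstack(out[4:8]),np.hstack(out[8:12])]))
E
```

```text
side [(np.float64(-0.9), 26, np.float64(-1.5), np.float64(-0.5)), (np.float64(-0.8), 25, np.float64(-1.5), np.float64(-0.5)), (np.float64(-0.7), 23, np.float64(-1.5), np.float64(1.0)), (np.float64(-0.6), 23, np.float64(-1.5), np.float64(0.0)), (np.float64(-0.5), 22, np.float64(-1.5), np.float64(-1.0)), (np.float64(-0.4), 22, np.float64(0.0), np.float64(1.0)), (np.float64(-0.3), 23, np.float64(-1.5), np.float64(0.0)), (np.float64(-0.2), 23, np.float64(-1.0), np.float64(1.5)), (np.float64(-0.1), 23, np.float64(-1.5), np.float64(1.5)), (np.float64(-0.0), 23, np.float64(1.0), np.float64(1.0)), (np.float64(0.1), 24, np.float64(0.5), np.float64(0.5)), (np.float64(0.2), 23, np.float64(0.0), np.float64(0.5)), (np.float64(0.3), 24, np.float64(-1.0), np.float64(1.0)), (np.float64(0.4), 24, np.float64(-1.5), np.float64(0.0)), (np.float64(0.5), 24, np.float64(-1.5), np.float64(-0.5)), (np.float64(0.6), 20, np.float64(-1.5), np.float64(-0.5)), (np.float64(0.7), 21, np.float64(-0.5), np.float64(-0.5)), (np.float64(0.8), 22, np.float64(-1.0), np.float64(-0.5)), (np.float64(0.9), 22, np.float64(-1.5
[... 448 characters left out ...]
loat64(-0.2), 35, np.float64(-1.0), np.float64(0.5)), (np.float64(-0.1), 35, np.float64(-1.0), np.float64(0.0)), (np.float64(-0.0), 34, np.float64(-1.0), np.float64(-0.5)), (np.float64(0.1), 32, np.float64(-1.5), np.float64(-1.5)), (np.float64(0.2), 32, np.float64(-0.5), np.float64(1.0)), (np.float64(0.3), 33, np.float64(-0.5), np.float64(0.5)), (np.float64(0.4), 34, np.float64(-1.0), np.float64(-0.5)), (np.float64(0.5), 35, np.float64(-1.5), np.float64(-1.0)), (np.float64(0.6), 33, np.float64(-1.5), np.float64(-1.0)), (np.float64(0.7), 30, np.float64(-1.5), np.float64(-1.0)), (np.float64(0.8), 29, np.float64(-1.5), np.float64(-1.5)), (np.float64(0.9), 29, np.float64(-1.0), np.float64(0.0))]
```

View pics/m.png

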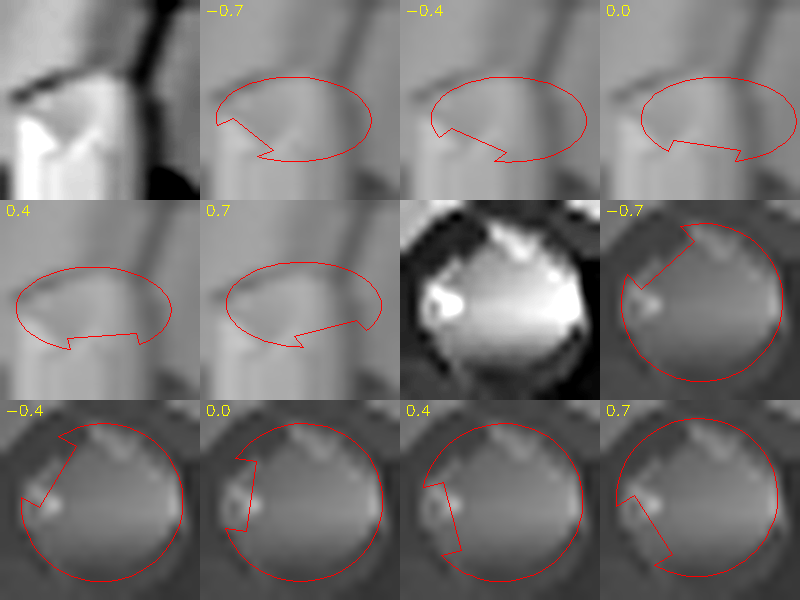

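Request:
{"method": "move_arm", "body": {
  "increments": [
    [0,-0.048,0.005,0,0,0,0.02],
    [0,-0.048,0.005,0,0,0,0.02],
    [0,-0.048,0.005,0,0,0,0.02],
    [0,-0.048,0.005,0,0,0,0.02],
    [0,-0.048,0.005,0,0,0,0.02],
    [0,-0.048,0.005,0,0,0,0.02],
    [0,-0.048,0.005,0,0,0,0.02],
    [0,-0.048,0.005,0,0,0,0.02],
    [0,-0.048,0.005,0,0,0,0.02],
    [0,-0.048,0.005,0,0,0,0.02]
  ]
}}

```text
time_s: 11.65
ee_pos: [0.6787, -0.002, 0.0939]
eef_rot: [-3.141, -0.001, 0.895]
force: [-1.1, 7.7, -0.0]
grip_width: 0.0004
grip_force: 3.2
```

Request:
{"method": "move_arm", "body": {
  "increments": [
    [0,-0.048,0.005,0,0,0,0.02],
    [0,-0.048,0.005,0,0,0,0.02],
    [0,-0.048,0.005,0,0,0,0.02],
    [0,-0.048,0.005,0,0,0,0.02],
    [0,-0.048,0.005,0,0,0,0.02],
    [0,-0.048,0.005,0,0,0,0.02],
    [0,-0.048,0.005,0,0,0,0.02],
    [0,-0.048,0.005,0,0,0,0.02],
    [0,-0.048,0.005,0,0,0,0.02],
    [0,-0.048,0.005,0,0,0,0.02]
  ]
}}

```text
time_s: 12.65
ee_pos: [0.6645, -0.0206, 0.094]
eef_rot: [-3.141, -0.003, 0.696]
force: [6.9, 9.1, -2.6]
grip_width: 0.0004
grip_force: 5.1
```

Request:
{"method": "move_arm", "body": {
  "increments": [
    [0,-0.029,0.003,0,0,0,0.012],
    [0,-0.029,0.003,0,0,0,0.012],
    [0,-0.029,0.003,0,0,0,0.012],
    [0,-0.029,0.003,0,0,0,0.012],
    [0,-0.029,0.003,0,0,0,0.012],
    [0,-0.029,0.003,0,0,0,0.012],
    [0,-0.029,0.003,0,0,0,0.012],
    [0,-0.029,0.003,0,0,0,0.012],
    [0,-0.029,0.003,0,0,0,0.012],
    [0,-0.029,0.003,0,0,0,0.012]
  ]
}}

```text
time_s: 13.65
ee_pos: [0.6532, -0.0316, 0.0939]
eef_rot: [3.142, 0.0, 0.576]
force: [0.9, 2.0, -0.7]
grip_width: 0.0006
grip_force: 1.0
```

Request:
{"method": "move_arm", "body": {
  "increments": [
    [0,-0.036,0.004,0,0,0,0.015],
    [0,-0.036,0.004,0,0,0,0.015],
    [0,-0.036,0.004,0,0,0,0.015],
    [0,-0.036,0.004,0,0,0,0.015],
    [0,-0.036,0.004,0,0,0,0.015],
    [0,-0.036,0.004,0,0,0,0.015],
    [0,-0.036,0.004,0,0,0,0.015],
    [0,-0.036,0.004,0,0,0,0.015],
    [0,-0.036,0.004,0,0,0,0.015],
    [0,-0.036,0.004,0,0,0,0.015]
  ]
}}

```text
time_s: 14.65
ee_pos: [0.6383, -0.0423, 0.0939]
eef_rot: [3.141, 0.0, 0.426]
force: [0.4, 0.4, -0.4]
grip_width: 0.0004
grip_force: 0.5
```

```bash
python3 -c "
from h import *
tip('t4')"
```

```text
14.65 [ 0.6383 -0.0423  0.0939] yaw 0.426 F [ 0.4  0.4 -0.4] q6 1.02
top bar_mid 0.21 [282. 203.] n=336 line ang 2.881 pos ang 2.058 
side lever_tip 0.44 [338. 223.] n=136
```

```bash
cat >> h.py <<'E'
def ball(col,lev,yaw=-.05):
    th=np.pi/2+yaw+col; d=np.array([np.cos(th),np.sin(th),0]); r=np.array([-d[1],d[0],0]); e=1-lev
    return np.array([.5765,.0628,.106])+.047*d+.06*(np.cos(e)*r+np.sin(e)*np.array([0,0,1]))
E
python3 -c "
from h import *
s=ctrl.camera('side'); 
print('init',proj(s,ball(1.72,.4)),'t3',proj(s,ball(1.145,.4)))
for c in (.5,.4,.3): print(c,[proj(s,ball(c,l)).round(0) for l in (.4,.75,1.2)])
o=ctrl.get_obs();print(o['force'])
for x in ctrl.cut_out('lever_tip',s): print(x['conf'],x['centre'],x['mask'].sum(), np.argwhere(x['mask']).min(0),np.argwhere(x['mask']).max(0))
"
```

```text
init [341.61349949 197.03315366] t3 [349.06205498 205.11923665]
0.5 [array([347., 215.]), array([350., 222.]), array([350., 231.])]
0.4 [array([345., 217.]), array([349., 223.]), array([348., 233.])]
0.3 [array([343., 218.]), array([347., 225.]), array([347., 234.])]
[ 0.55821042 -0.52273123  0.31651766]
0.22 [356.0, 312.6] 1193 [315 279] [390 354]
```

Request:
{"method": "move_arm", "body": {
  "increments": [
    [0,-0.036,0.004,0,0,0,0.015],
    [0,-0.036,0.004,0,0,0,0.015],
    [0,-0.036,0.004,0,0,0,0.015],
    [0,-0.036,0.004,0,0,0,0.015],
    [0,-0.036,0.004,0,0,0,0.015]
  ]
}}

```text
time_s: 15.55
ee_pos: [0.6311, -0.0459, 0.0941]
eef_rot: [-3.141, -0.002, 0.351]
force: [5.8, 4.7, -3.2]
grip_width: 0.0006
grip_force: 3.9
```

Request:
{"method": "move_arm", "body": {
  "increments": [
    [0,-0.036,0.004,0,0,0,0.015],
    [0,-0.036,0.004,0,0,0,0.015],
    [0,-0.036,0.004,0,0,0,0.015],
    [0,-0.036,0.004,0,0,0,0.015],
    [0,-0.036,0.004,0,0,0,0.015],
    [0,-0.036,0.004,0,0,0,0.015],
    [0,-0.036,0.004,0,0,0,0.015],
    [0,-0.036,0.004,0,0,0,0.015]
  ]
}}

```text
time_s: 16.35
ee_pos: [0.6174, -0.0518, 0.094]
eef_rot: [-3.141, -0.001, 0.23]
force: [5.1, 5.6, -2.3]
grip_width: 0.0004
grip_force: 3.0
```

Request:
{"method": "move_arm", "body": {
  "increments": [
    [0,-0.036,0.004,0,0,0,0.015],
    [0,-0.036,0.004,0,0,0,0.015],
    [0,-0.036,0.004,0,0,0,0.015],
    [0,-0.036,0.004,0,0,0,0.015],
    [0,-0.036,0.004,0,0,0,0.015],
    [0,-0.036,0.004,0,0,0,0.015],
    [0,-0.036,0.004,0,0,0,0.015],
    [0,-0.036,0.004,0,0,0,0.015]
  ]
}}

```text
time_s: 17.15
ee_pos: [0.6042, -0.0556, 0.0942]
eef_rot: [-3.141, -0.003, 0.11]
force: [10.5, 7.6, -2.8]
grip_width: 0.0007
grip_force: 5.2
```

```bash
python3 -c "
from h import *
tip('t5')
s=ctrl.camera('side')
print([proj(s,ball(.15,l)).round(0) for l in (.4,.75,1.2)])"
```

```text
17.15 [ 0.6042 -0.0556  0.0942] yaw 0.11 F [10.5  7.6 -2.8] q6 1.31
top lever_tip 0.58 [273. 217.] n=98 
side bar_mid 0.43 [325. 192.] n=60 
side lever_tip 0.45 [331. 228.] n=113 
[array([340., 220.]), array([344., 227.]), array([344., 237.])]
```

```bash
python3 -c "
from h import *
o=ctrl.get_obs();print(o['force'].round(1))
for n in ('top','side'):
    c=ctrl.camera(n); print(n,[proj(c,ball(.16,l)).round(1) for l in (.4,.75,1.2)])
    for x in ctrl.cut_out('lever_tip',c)[:1]:
        m=x['mask']; g=c['color'].max(2); d=m&(g<45); print(m.sum(),d.sum(),np.argwhere(d).mean(0)[::-1] if d.any() else '', np.argwhere(m).min(0),np.argwhere(m).max(0))
    cv2.imwrite(f'pics/t6_{n}.png',c['color'])
im=np.hstack([cv2.resize(cv2.imread('pics/t6_'+n+'.png')[170:250,260:360],(400,320),interpolation=cv2.INTER_CUBIC) for n in ('top','side')]); cv2.imwrite('pics/t6.png',im)
print(ctrl.get_obs()['force'])"
```

```text
[ 7.6  7.3 -2.2]
top [array([271.5, 219.7]), array([272.5, 224.7]), array([273.9, 226.6])]
side [array([340.6, 219.9]), array([344.1, 227. ]), array([343.9, 236.5])]
[ 8.37097406  7.13206372 -2.57417982]
```

View pics/t6.png

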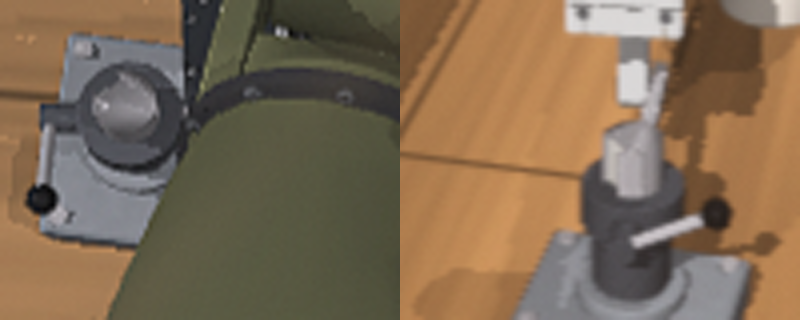

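Request:
{"method": "move_arm", "body": {
  "increments": [
    [0,0.1,0,0,0,0,0],
    [0,0.04,0,0,0,0,0],
    [0,0,0,0,0,0,0],
    [0,0,0,0,0,0,0],
    [0,-0.05,0,0,0,0,0],
    [0,-0.05,0,0,0,0,0],
    [0,-0.03,0,0,0,0,0],
    [0,0,0,0,0,0,0]
  ]
}}

```text
time_s: 18.5
ee_pos: [0.6044, -0.0565, 0.094]
eef_rot: [3.141, -0.002, 0.112]
force: [7.0, -0.5, -4.1]
grip_width: 0.0007
grip_force: 3.6
```

Request:
{"method": "move_arm", "body": {
  "increments": [
    [0,-0.036,0.003,0,0,0,0.015],
    [0,-0.036,0.003,0,0,0,0.015],
    [0,-0.036,0.003,0,0,0,0.015],
    [0,-0.036,0.003,0,0,0,0.015],
    [0,-0.036,0.003,0,0,0,0.015]
  ]
}}

```text
time_s: 19.0
ee_pos: [0.5955, -0.0578, 0.0941]
eef_rot: [3.142, -0.002, 0.036]
force: [9.3, 0.2, -5.4]
grip_width: 0.0004
grip_force: 4.6
```

Request:
{"method": "move_arm", "body": {
  "increments": [
    [0,-0.036,0.003,0,0,0,0.015],
    [0,-0.036,0.003,0,0,0,0.015],
    [0,-0.036,0.003,0,0,0,0.015],
    [0,-0.036,0.003,0,0,0,0.015],
    [0,-0.036,0.003,0,0,0,0.015]
  ]
}}

```text
time_s: 19.5
ee_pos: [0.586, -0.0586, 0.0941]
eef_rot: [-3.142, -0.0, -0.039]
force: [3.6, 1.1, -1.6]
grip_width: 0.0006
grip_force: 1.9
```

Request:
{"method": "move_arm", "body": {
  "increments": [
    [0,-0.036,0.003,0,0,0,0.015],
    [0,-0.036,0.003,0,0,0,0.015],
    [0,-0.036,0.003,0,0,0,0.015],
    [0,-0.036,0.003,0,0,0,0.015],
    [0,-0.036,0.003,0,0,0,0.015],
    [0,-0.036,0.003,0,0,0,0.015],
    [0,-0.036,0.003,0,0,0,0.015]
  ]
}}

```text
time_s: 20.2
ee_pos: [0.5731, -0.0586, 0.0939]
eef_rot: [3.142, 0.001, -0.144]
force: [-0.0, 0.2, 0.6]
grip_width: 0.0006
grip_force: 0.1
```

Request:
{"method": "move_arm", "body": {
  "increments": [
    [0,-0.036,0.003,0,0,0,0.015],
    [0,-0.036,0.003,0,0,0,0.015],
    [0,-0.036,0.003,0,0,0,0.015],
    [0,-0.036,0.003,0,0,0,0.015],
    [0,-0.036,0.003,0,0,0,0.015],
    [0,-0.036,0.003,0,0,0,0.015]
  ]
}}

```text
time_s: 20.8
ee_pos: [0.5626, -0.0576, 0.0939]
eef_rot: [3.141, -0.0, -0.235]
force: [3.3, -3.0, -3.0]
grip_width: 0.0006
grip_force: 2.0
```

```bash
cat >> h.py <<'E'
def lev():
    o=ctrl.get_obs(); p=o["ee_pos"][:2]-[.5765,.0628]; R=np.hypot(*p); phi=np.arctan2(p[1],p[0])-np.arcsin(.013/R); col=phi+np.pi/2+.05
    if col<-3: col+=2*np.pi
    print("t",round(o["time_s"],2),"R",R.round(4),"col(contact)",round(col,3),"yaw+.05",round(o["eef_rot"][2]+.05,3),"F",o["force"].round(1))
    for n in ("top","side"):
        c=ctrl.camera(n); pr=[proj(c,ball(col,l)) for l in (.4,.75,1.2)]
        d=(c["color"].max(2)<40).astype(np.uint8); k,_,st,ce=cv2.connectedComponentsWithStats(d)
        L=[(ce[i].round(1),int(st[i,4])) for i in range(1,k) if 8<st[i,4]<90 and np.hypot(*(ce[i]-pr[1]))<18]
        print(n,"pred .4/.75/1.2",*[q.round(1) for q in pr],"blobs",L)
E
python3 -c "
from h import *
lev()"
```

```text
t 20.8 R 0.1212 col(contact) -0.172 yaw+.05 -0.185 F [ 3.3 -3.  -3. ]
top pred .4/.75/1.2 [265.3 211.9] [265.2 216.9] [266.7 219. ] blobs [(array([263.9, 211.5]), 35)]
side pred .4/.75/1.2 [332.2 222.9] [335.5 230.8] [335.4 240.4] blobs []
```

Request:
{"method": "move_arm", "body": {
  "increments": [
    [0,-0.036,0.003,0,0,0,0.015],
    [0,-0.036,0.003,0,0,0,0.015],
    [0,-0.036,0.003,0,0,0,0.015],
    [0,-0.036,0.003,0,0,0,0.015],
    [0,-0.036,0.003,0,0,0,0.015],
    [0,-0.036,0.003,0,0,0,0.015]
  ]
}}

```text
time_s: 21.5
ee_pos: [0.552, -0.0554, 0.094]
eef_rot: [-3.141, -0.0, -0.325]
force: [2.5, -0.6, -0.3]
grip_width: 0.0005
grip_force: 1.5
```

Request:
{"method": "move_arm", "body": {
  "increments": [
    [0,-0.036,0.003,0,0,0,0.015],
    [0,-0.036,0.003,0,0,0,0.015],
    [0,-0.036,0.003,0,0,0,0.015],
    [0,-0.036,0.003,0,0,0,0.015]
  ]
}}

```text
time_s: 21.9
ee_pos: [0.5449, -0.0536, 0.094]
eef_rot: [3.142, -0.0, -0.384]
force: [2.2, -0.7, 1.4]
grip_width: 0.0005
grip_force: 1.3
```

```bash
python3 -c "
from h import *
lev()"
```

```text
t 21.9 R 0.1206 col(contact) -0.323 yaw+.05 -0.334 F [ 2.2 -0.7  1.4]
top pred .4/.75/1.2 [263.5 207.8] [262.9 212.7] [264.4 214.9] blobs [(array([261.9, 208. ]), 37)]
side pred .4/.75/1.2 [327.8 223.7] [330.9 231.9] [330.8 241.6] blobs []
```

Request:
{"method": "move_arm", "body": {
  "increments": [
    [0,-0.029,0.003,0,0,0,0.012],
    [0,-0.029,0.003,0,0,0,0.012],
    [0,-0.029,0.003,0,0,0,0.012],
    [0,-0.029,0.003,0,0,0,0.012],
    [0,-0.029,0.003,0,0,0,0.012],
    [0,-0.029,0.003,0,0,0,0.012]
  ]
}}

```text
time_s: 22.6
ee_pos: [0.5367, -0.051, 0.094]
eef_rot: [-3.141, -0.0, -0.456]
force: [4.6, -1.3, 1.2]
grip_width: 0.0002
grip_force: 2.5
```

Request:
{"method": "move_arm", "body": {
  "increments": [
    [0,-0.029,0.003,0,0,0,0.012],
    [0,-0.029,0.003,0,0,0,0.012],
    [0,-0.029,0.003,0,0,0,0.012],
    [0,-0.029,0.003,0,0,0,0.012]
  ]
}}

```text
time_s: 23.0
ee_pos: [0.5306, -0.0486, 0.0937]
eef_rot: [3.141, 0.002, -0.504]
force: [1.7, 0.1, -0.2]
grip_width: 0.0005
grip_force: 0.5
```

```bash
python3 -c "
from h import *
lev()"
```

```text
t 23.0 R 0.1205 col(contact) -0.449 yaw+.05 -0.454 F [ 1.7  0.1 -0.2]
top pred .4/.75/1.2 [262.4 204.2] [261.5 208.9] [263.  211.2] blobs [(array([260.8, 204.4]), 34)]
side pred .4/.75/1.2 [324.  224.1] [326.8 232.6] [326.8 242.2] blobs [(array([324.3, 229.4]), 10)]
```

Now finer steps, one check each.

Request:
{"method": "move_arm", "body": {
  "increments": [
    [0,-0.024,0.002,0,0,0,0.01],
    [0,-0.024,0.002,0,0,0,0.01],
    [0,-0.024,0.002,0,0,0,0.01],
    [0,-0.024,0.002,0,0,0,0.01]
  ]
}}

```text
time_s: 23.5
ee_pos: [0.5269, -0.047, 0.0938]
eef_rot: [3.141, -0.0, -0.544]
force: [3.7, -3.4, -3.0]
grip_width: 0.0002
grip_force: 2.6
```

Request:
{"method": "move_arm", "body": {
  "increments": [
    [0,-0.024,0.002,0,0,0,0.01],
    [0,-0.024,0.002,0,0,0,0.01],
    [0,-0.024,0.002,0,0,0,0.01]
  ]
}}

```text
time_s: 23.8
ee_pos: [0.5237, -0.0454, 0.0939]
eef_rot: [3.141, -0.001, -0.574]
force: [5.7, -4.3, -4.4]
grip_width: 0.0007
grip_force: 3.2
```

```bash
python3 -c "
from h import *
lev()"
```

```text
t 23.8 R 0.1204 col(contact) -0.512 yaw+.05 -0.524 F [ 5.7 -4.3 -4.4]
top pred .4/.75/1.2 [262.1 202.4] [261. 207.] [262.5 209.3] blobs [(array([260.3, 202.9]), 38)]
side pred .4/.75/1.2 [322.  224.2] [324.7 232.7] [324.7 242.4] blobs []
```

Request:
{"method": "move_arm", "body": {
  "increments": [
    [0,-0.024,0.002,-0.01,0,0,0.01],
    [0,-0.024,0.002,0,0,0,0.01],
    [0,-0.024,0.002,0,0,0,0.01]
  ]
}}

```text
time_s: 24.2
ee_pos: [0.5202, -0.0432, 0.0945]
eef_rot: [-3.142, 0.001, -0.604]
force: [-0.9, -0.5, -0.5]
grip_width: 0.0009
grip_force: 0.0
```

```bash
python3 -c "
from h import *
lev()"
```

```text
t 24.2 R 0.12 col(contact) -0.547 yaw+.05 -0.554 F [-0.9 -0.5 -0.5]
top pred .4/.75/1.2 [262.  201.4] [260.7 205.9] [262.3 208.2] blobs [(array([259.7, 203.2]), 37)]
side pred .4/.75/1.2 [321.  224.2] [323.6 232.8] [323.5 242.5] blobs []
```

```bash
cat >> h.py <<'E'
def side():
    s=ctrl.camera("side"); v,u=210,300; g=s["color"].max(2)[v:v+45,u:u+50]
    d=((g<48)).astype(np.uint8)
    for r in range(0,45): print(v+r,"".join("#" if x<35 else "+" if x<48 else "-" if x<75 else "o" if x>150 else "." for x in g[r]))
    for c in (-.55,-.65,-.75): print(c,[proj(s,ball(c,l)).round(1) for l in (.4,.6,.75,1.2)])
E
python3 -c "
from h import *
print(ctrl.get_obs()['force']); side(); lev()"
```

```text
[ 0.05832439  0.11170402 -0.56084045]
210 ooooooooo..oooooooooo........ooooooo.......ooooooo
211 ooooooo....oooooooooo.....--..oooo.......ooooooooo
212 oooooo..--.oooooooooo.....---...........oooooooooo
213 ...oo..--..oooooooooo.....---...........oooooooooo
214 oo.....--..oooooooooo.....----...........oooooo...
215 ooooo..---...oooooooo.....-----...........oooo....
216 ooooo..----...ooooooo.....-----...........oo......
217 ooooo..------..oooooo.....-----...................
218 ooooo..------..oooooo....------..................o
219 ooooo.--------..........-------................ooo
220 ooooo.--.------.......---------...............oooo
221 ooooo.---....-----.-----..-----..............ooooo
222 oooo..--................-------............ooooooo
223 oo...-..................-------............ooooooo
224 .......................--------............ooooooo
225 ....-..................--------............ooooooo
226 --.....-.--............-------.............ooooooo
227 ---......--...........--------............oooooooo
228 --...ooo..............-------.............oooooooo
229 ---..ooooo...
[... 1274 characters left out ...]
..............ooo....-..oooo
253 ..................................ooooo......ooooo
254 o................................o....o...-..ooooo
-0.55 [array([320.9, 224.2]), array([322.6, 229.2]), array([323.5, 232.8]), array([323.4, 242.5])]
-0.65 [array([317.8, 224.1]), array([319.3, 229.2]), array([320.1, 232.9]), array([320.1, 242.5])]
-0.75 [array([314.7, 223.8]), array([316.1, 229. ]), array([316.7, 232.7]), array([316.8, 242.4])]
t 24.35 R 0.12 col(contact) -0.545 yaw+.05 -0.553 F [ 0.9 -0.6 -0.4]
top pred .4/.75/1.2 [262.  201.4] [260.8 206. ] [262.3 208.3] blobs [(array([259.7, 203.2]), 37)]
side pred .4/.75/1.2 [321.  224.2] [323.6 232.8] [323.6 242.5] blobs [(array([321.1, 234.6]), 9)]
```

```bash
python3 -c "
from h import *
c=ctrl.camera('top'); s=ctrl.camera('side')
a=ray_z(c,(259.7,203.2),.121); b=ray_z(s,(319.8,234.3),.121); p=ball(-.6,.77); print(a,b,p)
o=ctrl.get_obs(); yaw=o['eef_rot'][2]; t=(a[:2]+p[:2]+b[:2])/3
d=t-o['ee_pos'][:2]; x=np.array([np.cos(yaw),np.sin(yaw)]); y=np.array([x[1],-x[0]])
print(t,d@x/.05,d@y/.05,o['ee_pos'],yaw)"
```

```text
[0.56091378 0.13737161 0.121     ] [0.56188015 0.14167541 0.121     ] [0.55843656 0.13557092 0.11967865]
[0.56041016 0.13820598] -1.4034714787006688 -3.4443099584473877 [ 0.52050709 -0.04342621  0.09445055] -0.603190132000629
```

Request:
{"method": "move_arm", "body": {
  "increments": [
    [0,0.15,0,0,0,0,0],
    [0,0.15,0,0,0,0,0],
    [0,0,0,-0.4,0,0,0],
    [0,0,0,-0.4,0,0,0],
    [0,0,0,-0.4,0,0,0],
    [0,0,0,-0.4,0,0,0],
    [0,0,0,-0.4,0,0,0],
    [0,0,0,0,0,0,0]
  ]
}}

```text
time_s: 25.35
ee_pos: [0.5342, -0.0525, 0.1968]
eef_rot: [-3.14, -0.004, -0.603]
force: [-0.9, 0.3, -0.9]
grip_width: 0.0007
grip_force: 0.0
```

Request:
{"method": "move_arm", "body": {
  "increments": [
    [0,-0.17,-0.344,0,0,0,0],
    [0,-0.17,-0.344,0,0,0,0],
    [0,-0.17,-0.344,0,0,0,0],
    [0,-0.17,-0.344,0,0,0,0],
    [0,-0.17,-0.344,0,0,0,0],
    [0,-0.17,-0.344,0,0,0,0],
    [0,-0.17,-0.344,0,0,0,0],
    [0,-0.17,-0.344,0,0,0,0],
    [0,-0.17,-0.344,0,0,0,0],
    [0,-0.17,-0.344,0,0,0,0],
    [0,0,0,0,0,0,0],
    [0,0,0,0,0,0,0]
  ]
}}

```text
time_s: 26.55
ee_pos: [0.5604, 0.1376, 0.1934]
eef_rot: [3.141, 0.001, -0.603]
force: [-0.3, -0.4, 0.2]
grip_width: 0.0003
grip_force: 0.0
```

Request:
{"method": "move_arm", "body": {
  "increments": [
    [0,0,0,0.2,0,0,0],
    [0,0,0,0.2,0,0,0],
    [0,0,0,0.2,0,0,0],
    [0,0,0,0.2,0,0,0],
    [0,0,0,0.2,0,0,0],
    [0,0,0,0,0,0,0],
    [0,0,0,0,0,0,0]
  ]
}}

```text
time_s: 27.25
ee_pos: [0.5605, 0.1379, 0.1444]
eef_rot: [3.142, 0.0, -0.603]
force: [-0.8, 0.0, -0.6]
grip_width: 0.0005
grip_force: 0.0
```

```bash
python3 -c "
from h import *
o=ctrl.get_obs(); print(o['ee_pos'].round(4),o['force'].round(2))
s=ctrl.camera('side'); p=o['ee_pos']; print('tip px',proj(s,p)); v,u=205,295; g=s['color'].max(2)[v:v+45,u:u+55]
for r in range(45): print(v+r,''.join('#' if x<35 else '+' if x<48 else '-' if x<75 else 'o' if x>150 else '.' for x in g[r]))"
```

```text
[0.5605 0.1379 0.1444] [-0.83  0.01 -0.64]
tip px [320.91676374 224.77907307]
205 oooooooooooooooo.....ooooooo..ooo......................
206 oooooooooooooooo.....ooooooo..ooo......................
207 oooooooooooooooo.....ooooooo..ooo......................
208 oooooooooooooooo.....ooooooo..ooo......................
209 ooooooooooooooo......ooooooo..ooo......................
210 oooooooooooooo.......ooooooo..ooo......................
211 oooooooooooo.........ooooooo..oo.......................
212 .oooooooooo.....ooo.oooooooo..oo.......................
213 ........oo......oooooooooooo..oo..-....................
214 oooooooo........oooooooooooo..oo..--...................
215 oooooooooo....-...oooooooooo..oo..--...................
216 oooooooooo...---...ooooooooo..oo..--...................
217 oooooooooo..-----..ooooooooo..oo..--...................
218 oooooooooo..-----..ooooooooo..oo..--..................o
219 oooooooooo.--.---..ooooooooo..oo..--..................o
220 oooooooooo.--..--..oooooooo...oo.---..................o
221 oooooooooo.---.....oooooooo...oo.---.................oo
22
[... 977 characters left out ...]
-......--++----++--.............oo......
239 oooooooo......--........------+--..............oo......
240 oooooooo......--..........------...............oo......
241 oooooooo..................-----.............o.oo.......
242 oooooooo.................-----...oo......o...ooo.......
243 ooooooo..................---...ooo......oo....o.......o
244 oooooo........................oooo......ooo.ooo....-..o
245 oooooo.......................oooo.......ooooooo...-..oo
246 oooooo........oo............ooo.........ooooooo...-..oo
247 ooo............oooo.......oooo......ooooooooooo.....ooo
248 o................oooooooooo........oooooooooo.......ooo
249 ..................ooooooo.........ooooooooooo....-.oooo
```

Request:
{"method": "move_arm", "body": {
  "increments": [
    [0,0,0,0.08,0,0,0],
    [0,0,0,0.08,0,0,0],
    [0,0,0,0.08,0,0,0],
    [0,0,0,0.04,0,0,0],
    [0,0,0,0.04,0,0,0]
  ]
}}

```text
time_s: 27.8
ee_pos: [0.5604, 0.1379, 0.1282]
eef_rot: [3.142, 0.0, -0.603]
force: [-0.0, 1.2, 1.2]
grip_width: 0.0004
grip_force: 0.4
```

Request:
{"method": "move_arm", "body": {
  "increments": [
    [0,0,0,0.04,0,0,0],
    [0,0,0,0.04,0,0,0],
    [0,0,0,0.04,0,0,0]
  ]
}}

```text
time_s: 28.1
ee_pos: [0.5604, 0.138, 0.1225]
eef_rot: [-3.141, -0.0, -0.603]
force: [-1.5, 0.8, 1.7]
grip_width: 0.0006
grip_force: 1.0
```

Request:
{"method": "move_arm", "body": {
  "increments": [
    [0,0,0,0.03,0,0,0],
    [0,0,0,0.03,0,0,0],
    [0,0,0,0.03,0,0,0],
    [0,0,0,0.03,0,0,0]
  ]
}}

```text
time_s: 28.5
ee_pos: [0.5604, 0.138, 0.1164]
eef_rot: [-3.142, 0.0, -0.603]
force: [-2.0, 2.0, 2.0]
grip_width: 0.0004
grip_force: 1.3
```

Request:
{"method": "move_arm", "body": {
  "increments": [
    [0,0,0,0.03,0,0,0],
    [0,0,0,0.03,0,0,0],
    [0,0,0,0.03,0,0,0]
  ]
}}

```text
time_s: 28.8
ee_pos: [0.5604, 0.1379, 0.1118]
eef_rot: [3.142, 0.0, -0.603]
force: [-1.8, 1.6, 2.9]
grip_width: 0.0004
grip_force: 1.5
```

Request:
{"method": "move_arm", "body": {
  "increments": [
    [0,0,0,0.02,0,0,0],
    [0,0,0,0.02,0,0,0],
    [0,0,0,0.02,0,0,0],
    [0,0,0,0.02,0,0,0]
  ]
}}

```text
time_s: 29.2
ee_pos: [0.5604, 0.138, 0.1079]
eef_rot: [-3.142, 0.0, -0.603]
force: [-2.2, 0.8, 3.0]
grip_width: 0.0004
grip_force: 1.7
```

Request:
{"method": "move_arm", "body": {
  "increments": [
    [0,0,0,0.02,0,0,0],
    [0,0,0,0.02,0,0,0],
    [0,0,0,0.02,0,0,0]
  ]
}}

```text
time_s: 29.5
ee_pos: [0.5605, 0.1379, 0.105]
eef_rot: [-3.141, -0.0, -0.603]
force: [-1.2, 1.0, 3.7]
grip_width: 0.0002
grip_force: 2.1
```

Request:
{"method": "move_arm", "body": {
  "increments": [
    [0,0,0,0.02,0,0,0],
    [0,0,0,0.02,0,0,0],
    [0,0,0,0,0,0,0]
  ]
}}

```text
time_s: 29.8
ee_pos: [0.5605, 0.1379, 0.1029]
eef_rot: [-3.142, -0.0, -0.603]
force: [-1.8, 1.8, 3.8]
grip_width: 0.0004
grip_force: 1.8
```

```bash
python3 -c "
from h import *
o=ctrl.get_obs(); print(o['ee_pos'].round(4),o['force'].round(2))
s=ctrl.camera('side'); print([proj(s,ball(-.6,l)).round(1) for l in (.75,1.0,1.1,1.2)])
d=(s['color'].max(2)<48); d[:225]=0; d[255:]=0; d[:,:305]=0; d[:,332:]=0
k,_,st,ce=cv2.connectedComponentsWithStats(d.astype(np.uint8)); print([(ce[i].round(1),st[i]) for i in range(1,k) if st[i,4]>6])"
```

```text
[0.5605 0.1379 0.1029] [-1.8   1.76  3.79]
[array([321.8, 232.9]), array([322.2, 238.6]), array([322.1, 240.6]), array([321.8, 242.5])]
[(array([319. , 244.2]), array([316, 242,   7,   5,  23], dtype=int32))]
```

Request:
{"method": "move_arm", "body": {
  "increments": [
    [0,0,0,0.02,0,0,0],
    [0,0,0,0.02,0,0,0],
    [0,0,0,0,0,0,0]
  ]
}}

```text
time_s: 30.15
ee_pos: [0.5606, 0.1379, 0.101]
eef_rot: [-3.141, -0.0, -0.603]
force: [-0.4, 1.7, 5.0]
grip_width: 0.0002
grip_force: 2.3
```

Request:
{"method": "move_arm", "body": {
  "increments": [
    [0,0,0,0.02,0,0,0],
    [0,0,0,0,0,0,0]
  ]
}}

```text
time_s: 30.35
ee_pos: [0.5607, 0.1379, 0.1001]
eef_rot: [-3.141, -0.001, -0.603]
force: [0.2, 1.8, 4.7]
grip_width: 0.0004
grip_force: 2.6
```

Request:
{"method": "move_arm", "body": {
  "increments": [
    [0,0,0,0.02,0,0,0],
    [0,0,0,0,0,0,0]
  ]
}}

```text
time_s: 30.55
ee_pos: [0.5608, 0.1379, 0.0992]
eef_rot: [-3.141, -0.001, -0.603]
force: [-0.7, 1.4, 5.5]
grip_width: 0.0004
grip_force: 2.9
```

Request:
{"method": "move_arm", "body": {
  "increments": [
    [0,0,0,0.02,0,0,0],
    [0,0,0,0,0,0,0]
  ]
}}

```text
time_s: 30.75
ee_pos: [0.5609, 0.1378, 0.0983]
eef_rot: [-3.141, -0.001, -0.603]
force: [-0.6, 1.6, 6.2]
grip_width: 0.0006
grip_force: 3.2
```

Request:
{"method": "move_arm", "body": {
  "increments": [
    [0,0,0,0.02,0,0,0],
    [0,0,0,0,0,0,0]
  ]
}}

```text
time_s: 30.95
ee_pos: [0.561, 0.1378, 0.0975]
eef_rot: [-3.141, -0.001, -0.603]
force: [-0.0, 0.5, 7.0]
grip_width: 0.0006
grip_force: 3.5
```

Request:
{"method": "move_arm", "body": {
  "increments": [
    [0,0,0,0.02,0,0,0],
    [0,0,0,0,0,0,0]
  ]
}}

```text
time_s: 31.15
ee_pos: [0.5611, 0.1378, 0.0966]
eef_rot: [-3.14, -0.002, -0.603]
force: [0.3, 0.7, 8.4]
grip_width: 0.0004
grip_force: 3.8
```

```bash
python3 -c "
from h import *
s=ctrl.camera('side'); g=s['color'].max(2); v,u=228,300
for r in range(28): print(v+r,''.join('#' if x<35 else '+' if x<48 else '-' if x<75 else 'o' if x>150 else '.' for x in g[v+r,u:u+50]))
print(ctrl.get_obs()['force'])"
```

```text
228 -......------..ooooooo..oo..-................ooooo
229 .--..o..---.-..ooooooo..oo...................ooooo
230 ....ooo.---....ooooooo..oo..................oooooo
231 ....oooo.---..oooooooo..oo..................oooooo
232 ....ooooo.--..oooooooo..oo.................ooooooo
233 oooooooooo.--.oooooooo..ooo................ooooooo
234 ooooooooooo.-.oooooooo..oo................oooooooo
235 ooooo..ooooo..oooooooo..oo...............oooo...oo
236 oooo.....ooooooooooooo..oo...............ooo.....o
237 ooooooo...oooooooooooo..oo..-............ooo......
238 ooo.oo.....ooooooooooo..oo................oo......
239 ooo......-.ooooooooooo..oo.......--.......oo......
240 ooo......-..oooooooooo..o..-....--.......ooo.....o
241 ooo.......-..ooooooooo..........-.....o..oo......o
242 oo............oo..oooo..............oo...oo.......
243 oo..............--...o..............o............o
244 o..............-+++--..............ooooooo.......o
245 o..............-++-++--............ooooooo...-...o
246 o........oo....-++++++-...........oooooooo...-..oo
247 ..........oooo..-+++++-........ooooooooooo.....ooo
248 ...........oooo..-++--........ooooooooooo......ooo
249 .............ooo.............oooooooooooo.....oooo
250 ............................oooooooooooo......oooo
251 ............................oo.ooooooooo......oooo
252 .........................ooooooooooooooo.....ooooo
253 .......................ooooooooooooooooo.....ooooo
254 oo..................ooooooooooooooooooo......ooooo
255 oooooooo............ooooooooooooooo..oo.....oooooo
[-0.56494626  0.46494234  7.33203562]
```

Request:
{"method": "move_arm", "body": {
  "increments": [
    [0,0,0,-0.1,0,0,0],
    [0,0,0,-0.2,0,0,0],
    [0,0,0,-0.3,0,0,0],
    [0,0,0,-0.5,0,0,0],
    [0,0,0,-0.5,0,0,0],
    [0,0,0,-0.5,0,0,0],
    [0,0,0,0,0,0,0],
    [0,0,0,0,0,0,0]
  ]
}}

```text
time_s: 32.0
ee_pos: [0.5604, 0.1378, 0.2011]
eef_rot: [-3.141, -0.0, -0.603]
force: [-0.9, 0.2, -0.3]
grip_width: 0.0001
grip_force: 0.0
```

```bash
python3 -c "
from h import *
s=ctrl.camera('side'); g=s['color'].max(2); v,u=228,300
for r in range(28): print(v+r,''.join('#' if x<35 else '+' if x<48 else '-' if x<75 else 'o' if x>150 else '.' for x in g[v+r,u:u+50]))
o=ctrl.get_obs(); print(o['force'],o['ee_pos'],o['time_s'])"
```

```text
228 ---....----...........-------.............oooooooo
229 --..ooo.---..........-------.............ooooooooo
230 .-..ooo..--..........-------.............ooooooooo
231 .....ooo..----.....-.-------............oooooooooo
232 ......ooo..--...------------............oooooooooo
233 ......ooooo.--......--------............oooooooooo
234 ........oooo.--......-------..............oooooooo
235 .........oooo.--.....-------..............oo....oo
236 ..........oooo.---..--------.............ooo.....o
237 o..........oooo.--..--------.............ooo......
238 .........-..oooo.-----------......................
239 oo.......--..oooo.----------......................
240 .oo......--...ooo.-++------.......................
241 ..........--.....-++++----...o....................
242 .o..............-+++++++--........................
243 o.............--++++++++-........................o
244 o..............-+++++++-......................-..o
245 o...............-+++++-................oo....-...o
246 .........o......--+++--...............ooo....-..oo
247 ..........ooo.....---.................oo.......ooo
248 ............ooooooo...........oooooo........-..ooo
249 ..............ooooo.............oooo........-..ooo
250 ...................................o..........oooo
251 ...................................ooooo...-..oooo
252 ...................................oooo....-..oooo
253 ...........................oo.o..oooooo......ooooo
254 o.........................ooo.o.o....oo...-..ooooo
255 ooooooo................oooooooooo.........-..ooooo
[-0.01654764 -0.64404556  0.22720301] [0.56008264 0.13777877 0.20031374] 32.05
```

Request:
{"method": "move_arm", "body": {
  "increments": [
    [0,0,0,0,0,0,0],
    [0,0,0,0,0,0,0],
    [0,0,0,0,0,0,0],
    [0,0,0,0,0,0,0],
    [0,0,0,0,0,0,0]
  ]
}}

```text
time_s: 32.55
ee_pos: [0.5604, 0.1379, 0.2008]
eef_rot: [3.141, 0.0, -0.603]
force: [0.6, 0.3, 0.2]
grip_width: 0.0005
grip_force: 0.0
```

```bash
python3 -c "
from h import *
s=ctrl.camera('side'); d=(s['color'].max(2)<48); d[:225]=0; d[255:]=0; d[:,:305]=0; d[:,332:]=0
k,_,st,ce=cv2.connectedComponentsWithStats(d.astype(np.uint8)); print([(ce[i].round(1),st[i]) for i in range(1,k) if st[i,4]>6])
b=cv2.imread('pics/t6_side.png')
print([proj(s,ball(-.6,l)).round(1) for l in (.77,1.08,1.2)])
print(ctrl.get_obs()['force'])"
```

```text
[(array([319.3, 243.1]), array([316, 240,   8,   7,  38], dtype=int32))]
[array([321.9, 233.3]), array([322.1, 240.2]), array([321.8, 242.5])]
[-0.67586401 -0.51612662  0.54299528]
```

```bash
python3 -c "
from h import *
print(ctrl.hand_in())"
```

```text
the job is handed in; nothing more can be done
None
```

I turned the collar clockwise until the screw dropped into the flat, at about -0.6 rad. I then pressed the lever down to about 1.17 rad, estimated from the side camera (it has to pass 1.08), backed the gripper clear and handed the job in; no verdict was returned. The readings I took stayed within about 13 N of the 20 N limit on the bar and about 8 N of the 16 N limit on the lever, and the arm never went near the mallet, chisel or offcut.

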